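# Make up the air sampling kit and the inspection kit

## Robot

A 7-joint arm with a two-finger parallel gripper is mounted at the origin on a cart in front of the work surface, level with it; the furniture and walls round the work are solid. World frame = base frame: x ahead of the robot, y to its left, z up, the work surface at z = 0. Lengths are in mm, angles in rad, forces in N, time in s.
With the tool pointing down it reaches from about 375 to 925 mm from the base axis. Payload 3.1 kg.
Tool frame: the origin (TCP) lies between the finger pads; the fingertips stand arm.nose_length ahead of it and the grasp point (between the pads) lies 11 mm behind it (arm.nose_length is the distance from the TCP to the fingertips, in mm); z points along the fingers, y is the line along which they close (so a half turn about z gives the same grasp; the last joint's range is limited). The gripper opens to 85 mm and grips with 20 to 120 N. Pads are 22 mm wide; open, the fingers measure 114 mm over their backs; the gripper's body (76 mm by 85 mm) begins 54 mm behind the grasp point. The pads swing forward as they close: fully open they stand 13 mm farther back than shut.
Start: joints at [-1.324, 0.383, 0.044, 1.598, -0.018, 1.161, -0.05], TCP at [219.683, 611.753, 239.269] pointing down, gripper open.
Joint ranges: [-2.61, 2.61], [-0.41, 2.15], [-1.48, 1.57], [0, 2.5], [-1.57, 4.71], [0.05, 1.97], [-2.85, 2.85]. Speed limits (rad/s): [2.79, 2.79, 3.14, 3.14, 3.14, 3.14, 3.14].

## Interface

Orientations are given as a 3x3 rotation matrix whose columns are the frame's x, y, z axes.
In Python, from workcell import arm, cams gives the robot as it stands.
- The arm moves only by the shell command python3 -m creep 'ROWS' [FORCE]. ROWS is JSON, one flat list of numbers, 7 for each row, row after row: the gripper's target within -1 to 1 (fully open at 1, half-way at 0, shut at -1), then the shift along the tool's x, y, z in cm, then the turn, a rotation vector about the tool's x, y, z in degrees. A call has 1 to 20 rows; each row shifts and turns the commanded pose from where the row before left it, along the tool's axes as they then stand; what a row does not reach is not made up. A row lasts 1/8 s, in which the tool goes at most 62.5 mm and 10.7 degrees, less where a joint would pass 70% of its speed; a pose out of reach is approached as far as the arm can. A call with a gripper value outside its range is refused whole. The fingers move at their own pace and stop on an object; FORCE is the grip in N (left out, the last holds). Time passes only in rows, so rows that do not move let the fingers close. It gives the time, the measured TCP pose, the force, the opening and the grip force at its end, in the units of the state.
- arm.observe(): the state, without advancing time (a new reading comes with each control period).
- cams.snapshot(name): name is "scene" or "top" or "wrist"; returns (picture, depth): 400x640x3 uint8, blue, green, red; 400x640 float32, mm along the optical axis (not along the pixel's ray), 0 where there is no reading.
- cams.get_calibration(name): a dict with "camera_matrix" (3x3 intrinsics, pixels), "k1" (the pictures are not rectified: a ray, as slopes to the right and down, at radius r is drawn at 1 + k1 r^2 times it, then the intrinsics apply), "extrinsics" (4x4, takes a point from world to camera coordinates); the wrist camera has in their place "tool_from_camera" (4x4, takes a point from camera to tool coordinates, whose origin is the TCP and whose axes are the flange's). Camera axes: x right, y up, looking along -z (the intrinsics and any distortion apply to the point x, -y, -z); pixel columns grow to the right and rows downward; lengths in mm; the calibration is good to about 2 mm. A picture is of the moment at which its call begins: read the wrist's pose just before it. get_calibration takes no time and is no camera call.
- arm.hand_in(): hands the job in; it is judged then, once.
The state is a dict: "time": time; "joint_pos": joint angles; "qd": joint speeds; "joint_efforts": joint torques, N m; "tcp_pos": TCP position; "tool_rot": TCP orientation; "wrist_force": force on the tool from outside, world axes, zero at the start; "wrist_torque": the same for the moment, N m; "gripper_width": opening from 0.0 (shut) to 1.0 (fully open); "grip_force": force on a finger pad.
Only numpy, scipy, OpenCV 4.12 (cv2) and the standard library are available. Lean on these libraries where they do the work, as an engineer would, in place of code of your own. Each camera call takes 0.05 s, during which the arm holds its last target. There are 200 camera calls.

## Task

Make up two kits from the stock on the left of the table. The air sampling kit goes in the blue tray: the filter cassette in either plain bay and the amber vial with the blue cap in the white ring. The inspection kit goes in the yellow tray: the eye loupe and the cream carton in the two plain bays, one to a bay, and the pink vial with the black cap in the white ring; everything rests on the floor of its bay the same way up as now, and the white-capped clear vial stays where it stands.

Things in the scene. Friction and masses are not known exactly. Their poses are not given: they have to be found in the camera images.
- tray_blue: Blue kit tray, fixed, 240 (x) x 110 mm, walls 3 mm thick, 17 high; floor 3 thick. Origin: centre of underside, z up. Three bays along x, each 76 (x) x 104 mm inside, centres x = -79, 0, +79 mm, y = 0. The first two are plain (grey mat); the +79 one has a central white ring, 46 mm inside, 52 outside, 8 high above the floor, for a vial. Ring end faces away from the robot.
- tray_yellow: Yellow kit tray, fixed, 240 (x) x 110 mm, walls 3 mm thick, 17 high; floor 3 thick. Origin: centre of underside, z up. Three bays along x, each 76 (x) x 104 mm inside, centres x = -79, 0, +79 mm, y = 0. The first two are plain (grey mat); the +79 one has a central white ring, 46 mm inside, 52 outside, 8 high above the floor, for a vial. Ring end faces away from the robot.
- filter_cassette: Pale grey round filter cassette, 49 mm diameter, 33 mm high: the drum spans z = 6 to 25 mm, with a narrow 12 mm nub on top and a 22 mm wide foot below. About 18 g. Grasp across the drum. Origin: centre of its underside, z up. Stands loose and upright among the stock to the robot's left.
- amber_vial: Round vial with amber contents and a blue cap, 28 mm diameter, 52 mm high with cap. About 37 g. Grasp the body. Origin: centre of its underside, z up. Stands loose and upright among the stock to the robot's left.
- loupe: Black eye loupe, a waisted cylinder 36 mm in diameter and 36 mm high. About 30 g. Origin: centre of its underside, z up. Stands loose and upright among the stock to the robot's left.
- pink_vial: Round vial with pink contents and a black cap, 24 mm diameter, 48 mm high with cap. About 34 g. Grasp the body. Origin: centre of its underside, z up. Stands loose and upright among the stock to the robot's left.
- carton: Small cream cardboard carton lying flat (to stay flat), 32 mm (its x) by 58 mm (its y), 18 mm high, rigid. About 30 g. Grasp across its 32 mm side. Origin: centre of its underside, z up. Stands loose and upright among the stock to the robot's left.
- clear_vial: Small clear vial with a white cap, 20 mm diameter, 40 mm high. Belongs to neither kit and stays where it is. Origin: centre of its underside, z up. Stands loose and upright among the stock to the robot's left.
Mind the look-alikes: they are no part of the job. What is shaped like the amber_vial but red is not meant.

How it is judged (in metres and radians):
At the end, for the whole second after the job is handed in: Blue tray: cassette in a plain bay, amber vial in the ring. Yellow: loupe and carton in different plain bays, pink vial in the ring. Within 13 mm of the ring's centre, 24 x 42 mm of a bay's; on the floor (z -2 to 8 mm), tilt under 0.15 rad, at rest. Clear vial upright, moved under 20 mm (z of filter_cassette in the frame of tray_blue between -0.002 and 0.008 m and angle between each of filter_cassette, amber_vial, loupe, pink_vial, carton, clear_vial's own z axis and vertical below 0.15 rad and linear speed of each of filter_cassette, amber_vial, loupe, pink_vial, carton below 0.02 m/s and angular speed of each of filter_cassette, amber_vial, loupe, pink_vial, carton below 0.3 rad/s and z of amber_vial in the frame of tray_blue between -0.002 and 0.008 m and z of loupe in the frame of tray_yellow between -0.002 and 0.008 m and z of pink_vial in the frame of tray_yellow between -0.002 and 0.008 m and z of carton in the frame of tray_yellow between -0.002 and 0.008 m and x of amber_vial in the frame of tray_blue between 0.066 and 0.092 m and y of amber_vial in the frame of tray_blue between -0.013 and 0.013 m and x of pink_vial in the frame of tray_yellow between 0.066 and 0.092 m and y of pink_vial in the frame of tray_yellow between -0.013 and 0.013 m and ((x of filter_cassette in the frame of tray_blue between -0.024 and 0.024 m and y of filter_cassette in the frame of tray_blue between -0.042 and 0.042 m) or (x of filter_cassette in the frame of tray_blue between -0.103 and -0.055 m and y of filter_cassette in the frame of tray_blue between -0.042 and 0.042 m)) and ((x of loupe in the frame of tray_yellow between -0.024 and 0.024 m and y of loupe in the frame of tray_yellow between -0.042 and 0.042 m and x of carton in the frame of tray_yellow between -0.103 and -0.055 m and y of carton in the frame of tray_yellow between -0.042 and 0.042 m) or (x of loupe in the frame of tray_yellow between -0.103 and -0.055 m and y of loupe in the frame of tray_yellow between -0.042 and 0.042 m and x of carton in the frame of tray_yellow between -0.024 and 0.024 m and y of carton in the frame of tray_yellow between -0.042 and 0.042 m)) and distance of clear_vial from where it was at the start of the episode below 0.02 m); the robot touches nothing.
It fails at once if the white-capped clear vial is moved or tipped (distance of clear_vial from where it was at the start of the episode above 0.02 m or angle between clear_vial's own z axis and vertical above 0.3 rad).
It also fails if it takes over 112 s, if anything falls off the work surface, if the arm or the gripper's body presses on something with over 40 N, if the wrist force passes 120 N, or if a joint passes its speed limit or range.

## Working session

There is one attempt and no reset: what is moved stays moved. The work goes in short steps, Python scripts to look and compute and a shell command to move; the robot and the scene stay as the last step left them, time stands still between calls to the robot, and variables do not carry over. Pictures are saved under pics/ and viewed, at most 14 in all, crops included, and the job is handed in when it is done.

```bash
ls; mkdir -p pics; python3 - <<'E'
from workcell import arm,cams
import cv2,numpy as np
for n in("top","scene"):
    p,d=cams.snapshot(n); cv2.imwrite(f"pics/{n}0.png",p); np.save(f"pics/{n}0.npy",d)
    c=cams.get_calibration(n); print(n,c)
s=arm.observe(); print(s["time"],s["tcp_pos"],np.round(s["tool_rot"],3),arm.nose_length)
print(cams.get_calibration("wrist"))
E
```

```text
pics
top {'camera_matrix': array([[489.83039183,   0.        , 319.97200009],
       [  0.        , 489.83039183, 197.85554954],
       [  0.        ,   0.        ,   1.        ]]), 'k1': -0.032811400576571045, 'extrinsics': array([[-2.47589874e-03, -9.99791530e-01,  2.02673629e-02,
        -2.95275871e+01],
       [ 9.98181043e-01, -1.25004610e-03,  6.02747228e-02,
        -5.36425201e+02],
       [-6.02368222e-02,  2.03797315e-02,  9.97976048e-01,
        -1.03243758e+03],
       [ 0.00000000e+00,  0.00000000e+00,  0.00000000e+00,
         1.00000000e+00]])}
scene {'camera_matrix': array([[365.82599976,   0.        , 322.98993388],
       [  0.        , 365.82599976, 197.5800752 ],
       [  0.        ,   0.        ,   1.        ]]), 'k1': 0.021092257995881034, 'extrinsics': array([[-7.54889229e-01, -6.55625796e-01,  1.72356750e-02,
         3.87546267e+02],
       [ 4.91707656e-01, -5.48371751e-01,  6.76396336e-01,
        -3.08294343e+02],
       [-4.34011329e-01,  5.19079222e-01,  7.36336152e-01,
        -6.15609084e+02],
       [ 0.00000000e+00,  0.00000000e+00,  0.00000000e+00,
         1.00000000e+00]])}
0.1 [219.40935423 610.96533901 238.01163441] [[-0.941  0.338 -0.001]
 [ 0.338  0.941 -0.002]
 [-0.    -0.002 -1.   ]] 8.0
{'camera_matrix': array([[292.82620322,   0.        , 322.66224997],
       [  0.        , 292.82620322, 198.62221226],
       [  0.        ,   0.        ,   1.        ]]), 'k1': -0.04295964680812393, 'tool_from_camera': array([[ 3.09582386e-04,  9.44301254e-01,  3.29082127e-01,
         8.45679542e+01],
       [ 9.99999906e-01, -3.92626101e-04,  1.85895730e-04,
         5.91002371e-01],
       [ 3.04747804e-04,  3.29082038e-01, -9.44301286e-01,
        -1.34420768e+02],
       [ 0.00000000e+00,  0.00000000e+00,  0.00000000e+00,
         1.00000000e+00]])}
```

View pics/top0.png

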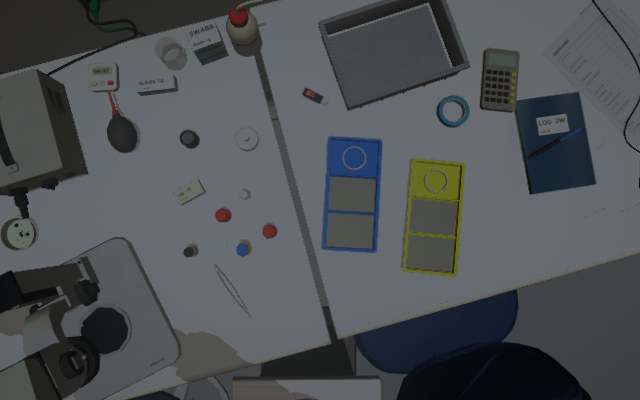

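View pics/scene0.png

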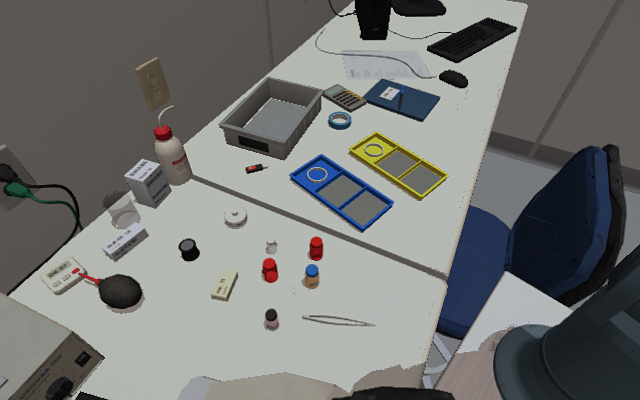

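The top view shows the blue cap at (242,249), red look-alikes at (223,215) and (269,231), and the black-capped vial at (189,252). The loupe is at (189,139), the cassette at (246,139), the carton at (190,191) and the clear vial at (245,194). The trays are at (352,194) blue and (434,216) yellow. Amber candidates are (242,249), (223,215) and (269,231). Only (242,249) has a blue cap, so I'll confirm it in a crop.

```bash
cat > h.py <<'E'
import numpy as np,cv2
from workcell import arm,cams
def ray(cal,uv):
    K=cal["camera_matrix"]; k=cal["k1"]
    x,y=cv2.undistortPoints(np.array([[uv]],float),K,np.array([k,0,0,0,0.]))[0,0]
    return np.array([x,-y,-1.])
def w(name,uv,z,state=None):
    "pixel -> world point at height z"
    c=cams.get_calibration(name); r=ray(c,uv)
    if name=="wrist":
        s=state or arm.observe(); T=np.array(c["tool_from_camera"])
        R=np.array(s["tool_rot"])@T[:3,:3]; o=np.array(s["tcp_pos"])+np.array(s["tool_rot"])@T[:3,3]
    else:
        E=np.array(c["extrinsics"]); R=E[:3,:3].T; o=-R@E[:3,3]
    d=R@r; return o+d*(z-o[2])/d[2]
def depthmap(name,d):
    c=cams.get_calibration(name); E=np.array(c["extrinsics"]); K=c["camera_matrix"]
    v,u=np.mgrid[:400,:640]; p=cv2.undistortPoints(np.stack([u,v],-1).reshape(-1,1,2).astype(float),K,np.array([c["k1"],0,0,0,0.])).reshape(400,640,2)
    P=np.stack([p[...,0]*d,-p[...,1]*d,-d],-1); return (P-E[:3,3])@E[:3,:3]
E
python3 - <<'E'
from h import *
for n,uv,z in [("amber",(242,249),52),("pink",(189,252),48),("loupe",(189,139),36),("cass",(246,139),30),("carton",(190,191),18),("clear",(245,194),40),("red1",(223,215),52),("red2",(269,231),52),("bl ring",(355,158),8),("bl mid",(352,194),3),("bl near",(349,232),3),("ye ring",(435,181),8),("ye mid",(434,216),3),("ye near",(431,253),3),
 ("bl TL",(330,137),17),("bl TR",(382,139),17),("bl BL",(323,248),17),("bl BR",(376,251),17),("ye TL",(412,159),17),("ye TR",(465,162),17),("ye BL",(403,272),17),("ye BR",(457,275),17)]:
    print(n,np.round(w("top",uv,z)[:2]))
t=cv2.imread("pics/top0.png")[110:270,160:300]; s=cv2.imread("pics/scene0.png")[195:345,160:350]
t=cv2.resize(t,None,fx=3.1,fy=3.1,interpolation=3);s=cv2.resize(s,None,fx=2.2,fy=2.2,interpolation=3)
o=np.zeros((600,800,3),np.uint8);t=t[:600,:];o[:t.shape[0],:t.shape[1]]=t
o[:s.shape[0],800-s.shape[1]:]=s[:,:] if 800-s.shape[1]>=0 else 0
o[:t.shape[0],:382]=t[:,:382]
o=np.clip(o*1.8,0,255).astype(np.uint8);cv2.imwrite("pics/crop1.png",o)
P=depthmap("top",np.load("pics/top0.npy"))
Z=P[...,2]; print("Zrange",Z.min(),Z.max())
for r in range(100,400,25): print(r,[int(Z[r,c]) for c in range(0,340,20)])
for c,r in [(93,245),(90,330),(180,340),(230,360),(243,20),(40,130)]: print(c,r,np.round(P[r,c]))
E
```

```text
amber [429. 130.]
pink [423. 240.]
loupe [660. 246.]
cass [661. 127.]
carton [551. 247.]
clear [543. 127.]
red1 [499. 170.]
red2 [466.  75.]
bl ring [ 624. -107.]
bl mid [ 545. -100.]
bl near [463. -93.]
ye ring [ 573. -281.]
ye mid [ 497. -279.]
ye near [ 417. -271.]
bl TL [668. -52.]
bl TR [ 664. -165.]
bl BL [429. -37.]
bl BR [ 423. -150.]
ye TL [ 620. -230.]
ye TR [ 614. -345.]
ye BL [ 378. -207.]
ye BR [ 371. -323.]
Zrange -917.5242544041896 1063.2793046955255
100 [129, 123, 127, 52, 1, 2, 0, 3, 3, 2, 2, 3, 0, 2, 2, 0, 11]
125 [147, 125, 125, 83, 5, 4, 64, 0, 1, 0, 3, -2, 0, 4, -895, 0, -1]
150 [139, 127, 126, 111, 18, 0, 46, 4, 2, 2, 0, -1, 0, 2, -894, -4, 4]
175 [126, 127, 123, 65, 16, -1, 0, -1, 1, 0, 4, -2, 3, -2, 0, 0, 3]
200 [1, 73, 3, 1, 1, 3, 3, 2, 1, 18, 0, 3, 3, 0, 1, 0, 0]
225 [3, 2, 3, 6, 1, 0, 3, 3, 1, 3, 0, 1, 1, 0, 2, -890, 2]
250 [0, 25, 0, 0, -1, 19, 20, 3, 1, 2, 1, 3, 53, 1, 3, 0, 2]
275 [281, 257, 199, 136, 62, 19, 20, 17, 0, 2, 1, 3, 2, 3, 3, 1, 0]
300 [283, 283, 203, 175, 144, 22, 19, 19, 0, 0, 0, 0, 3, 5, 4, 1, -911]
325 [1, -1, 239, 219, 24, 24, 25, 19, 20, 6, 3, 3, 1, 0, 1, 2, 0]
350 [-1, 2, 289, 285, 204, 26, 22, 16, 17, 4, 4, -1, 2, 1, 0, -1, -411]
375 [369, 377, 356, 313, 270, 18, 22, 20, 0, 6, -1, -895, -905, -172, -170, -165, -162]
93 245 [436. 459.   0.]
90 330 [260. 450.  28.]
180 340 [233. 269.  -2.]
230 360 [192. 162.   3.]
243 20 [870. 119. 148.]
40 130 [662. 514. 124.]
```

View pics/crop1.png

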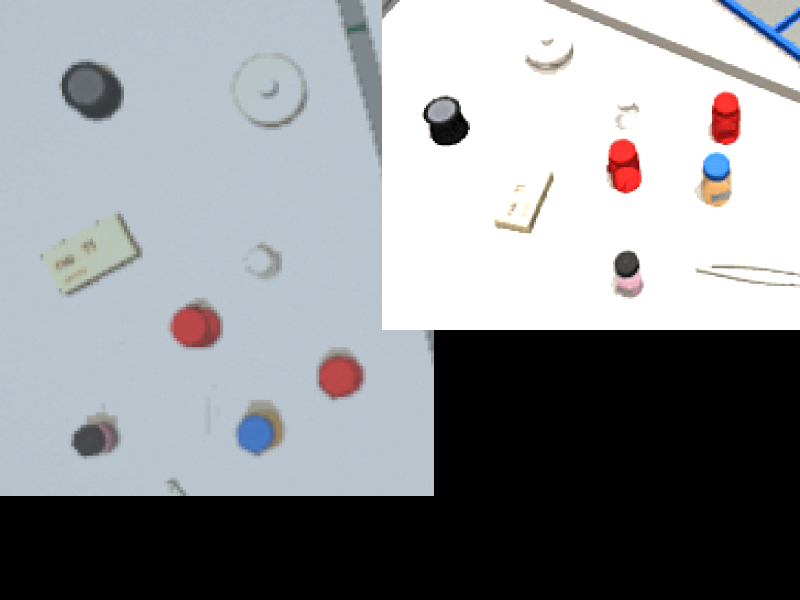

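Confirmed: the blue-capped amber vial is at top pixel (242,250), the black-capped pink one at (189,252), and the two red ones are decoys. There's a tall microscope between the arm and the stock, so I'll check its extents before moving.

```bash
python3 - <<'E'
from h import *
P=depthmap("top",np.load("pics/top0.npy"))
g={}
for p in P[::2,::2].reshape(-1,3):
    if p[2]>30 and p[2]<700 and p[1]>60: 
        k=(int(p[0]//40)*40,int(p[1]//40)*40); g[k]=max(g.get(k,0),int(p[2]))
for x in range(920,-200,-40): print(x,[g.get((x,y),0) for y in range(760,40,-40)])
s=arm.observe(); p,d=cams.snapshot("wrist"); cv2.imwrite("pics/w0.png",p)
E
```

```text
920 [0, 0, 0, 0, 0, 0, 0, 0, 0, 127, 124, 84, 65, 45, 0, 0, 0, 0]
880 [0, 0, 0, 0, 0, 188, 200, 181, 158, 198, 197, 105, 0, 0, 94, 96, 181, 188]
840 [0, 0, 0, 60, 118, 167, 0, 0, 0, 196, 198, 157, 72, 93, 96, 94, 163, 153]
800 [0, 0, 0, 0, 0, 0, 38, 30, 0, 0, 0, 0, 72, 70, 94, 0, 0, 0]
760 [0, 0, 0, 0, 0, 128, 128, 113, 0, 33, 34, 35, 34, 0, 0, 0, 0, 0]
720 [0, 0, 0, 0, 0, 129, 129, 128, 0, 37, 0, 0, 0, 0, 0, 0, 0, 0]
680 [0, 0, 0, 0, 0, 130, 129, 131, 0, 59, 62, 0, 0, 0, 0, 0, 30, 0]
640 [0, 0, 0, 0, 0, 148, 130, 129, 0, 57, 63, 0, 0, 39, 38, 0, 35, 0]
600 [0, 0, 0, 0, 0, 147, 135, 128, 127, 0, 51, 0, 0, 0, 0, 0, 0, 0]
560 [0, 0, 0, 0, 0, 134, 134, 129, 130, 0, 0, 0, 0, 0, 0, 0, 0, 0]
520 [0, 0, 0, 0, 102, 127, 77, 0, 0, 0, 0, 0, 0, 0, 0, 0, 46, 0]
480 [0, 0, 0, 0, 0, 73, 0, 0, 0, 0, 0, 0, 0, 0, 0, 57, 0, 0]
440 [0, 0, 0, 0, 0, 0, 0, 0, 0, 0, 0, 0, 0, 0, 0, 0, 0, 56]
400 [0, 0, 0, 0, 0, 0, 0, 47, 284, 0, 0, 0, 0, 52, 53, 0, 58, 50]
360 [0, 0, 0, 0, 0, 0, 0, 284, 286, 148, 129, 0, 0, 0, 0, 0, 0, 0]
320 [0, 0, 0, 0, 0, 0, 0, 283, 285, 242, 138, 0, 0, 0, 0, 0, 0, 0]
280 [0, 0, 0, 0, 0, 0, 0, 146, 250, 371, 372, 0, 0, 0, 0, 0, 0, 0]
240 [0, 0, 0, 0, 0, 0, 0, 0, 339, 389, 398, 398, 0, 0, 0, 0, 0, 0]
200 [0, 0, 0, 0, 0, 0, 0, 0, 0, 0, 337, 377, 0, 0, 0, 0, 0, 0]
160 [0, 0, 0, 0, 0, 0, 0, 0, 0, 0, 259, 0, 30, 0, 0, 0, 0, 0]
120 [0, 0, 0, 0, 0, 0, 0, 0, 0, 0, 0, 0, 0, 0, 0, 0, 0, 0]
80 [0, 0, 0, 0, 0, 0, 0, 0, 0, 0, 0, 0, 0, 0, 0, 0, 0, 0]
40 [0, 0, 0, 0, 0, 0, 0, 0, 0, 0, 0, 0, 0, 0, 0, 0, 0, 0]
0 [0, 0, 0, 0, 0, 0, 0, 0, 0, 0, 0, 0, 0, 0, 0, 0, 0, 0]
-40 [0, 0, 0, 0, 0, 0, 0, 0, 0, 0, 0, 0, 0, 0, 0, 0, 0, 0]
-80 [0, 0, 0, 0, 0, 0, 0, 0, 0, 0, 0, 0, 0, 0, 0, 0, 0, 0]
-120 [0, 0, 0, 0, 0, 0, 0, 0, 0, 0, 0, 0, 0, 0, 0, 0, 0, 0]
-160 [0, 0, 0, 0, 0, 0, 0, 0, 0, 0, 0, 0, 0, 0, 0, 0, 0, 0]
```

View pics/w0.png

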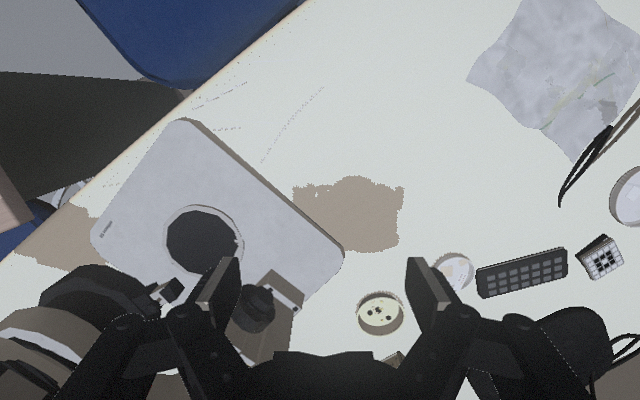

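The tall part of the microscope is at x 200–440, y 320–480 and up to 400 mm high. I'll raise the arm first, then sweep over it.

```bash
python3 -m creep '[0.3,0,0,-4,0,0,0, 0.3,0,0,-5,0,0,0, 0.3,0,0,-5,0,0,0, 0.3,0,0,-5,0,0,0, 0.3,0,0,-5,0,0,0, 0.3,0,0,-4,0,0,0, 0.3,0,0,0,0,0,0]' 30; python3 - <<'E'
from h import *
s=arm.observe(); print(np.round(s["joint_pos"],2),s["wrist_force"],s["tcp_pos"])
E
```

```text
time: 1.02
tcp_pos: [220.1, 612.7, 524.1]
tool_rot: [[-0.941, 0.338, 0.002], [0.338, 0.941, 0.008], [0.0, 0.008, -1.0]]
wrist_force: [0.6, 0.3, -0.2]
gripper_width: 0.65
grip_force: 0.0
[-1.33  0.3   0.06  1.14 -0.02  1.7  -0.05] [ 0.6034163   0.3356811  -0.17314386] [220.09638566 612.65028885 524.07127033]
```

```bash
python3 -m creep '[0.2,-3.6,-3.8,0,0,0,0, 0.2,-3.6,-3.8,0,0,0,0, 0.2,-3.6,-3.8,0,0,0,0, 0.2,-3.6,-3.8,0,0,0,0, 0.2,-3.6,-3.8,0,0,0,0, 0.2,-3.6,-3.8,0,0,0,0, 0.2,-3.6,-3.8,0,0,0,0, 0.2,-3.6,-3.8,0,0,0,0, 0.2,-3.6,-3.8,0,0,0,0, 0.2,-3.6,-3.8,0,0,0,0, 0.2,0,0,4,0,0,-8, 0.2,0,0,5,0,0,-8, 0.2,0,0,5,0,0,0, 0.2,0,0,5,0,0,0, 0.2,0,0,5,0,0,0, 0.2,0,0,5,0,0,0, 0.2,0,0,3,0,0,0,  0.2,0,0,0,0,0,0]'; python3 - <<'E'
from h import *
s=arm.observe(); print(np.round(s["joint_pos"],2))
p,d=cams.snapshot("wrist"); cv2.imwrite("pics/w1.png",p)
E
```

```text
time: 3.28
tcp_pos: [426.6, 130.8, 195.8]
tool_rot: [[-0.998, 0.066, -0.007], [0.066, 0.998, -0.005], [0.007, -0.005, -1.0]]
wrist_force: [0.0, 0.8, 0.3]
gripper_width: 0.599
grip_force: 0.0
[-0.92  0.04  0.55  2.13 -0.02  0.99  1.14]
```

View pics/w1.png

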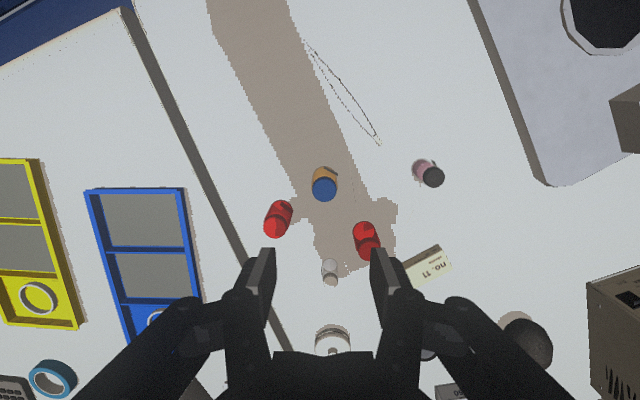

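The wrist view shows the blue cap at (324,189), the pink vial's black cap at (433,177), the clear vial's cap at (331,279), and the red ones at (280,219) and (366,240). The blue tray is at left.

```bash
python3 - <<'E'
from h import *
for n,uv,z in [("amber",(324,189),52),("pink",(433,177),48),("clear",(331,281),40),("bl near bay",(144,220),3)]: print(n,np.round(w("wrist",uv,z),1))
for n,uv,z in [("amber",(242.3,249.7),52),("pink",(189,251.9),48),("loupe",(187.4,137.4),36),("cass",(246.8,138.4),33),("carton",(189.7,191.6),18),("clear",(244.5,194.5),40)]: print(n,np.round(w("top",uv,z),1))
E
```

```text
amber [431.2 132.9  52. ]
pink [426.9 243.2  48. ]
clear [548.2 133.7  40. ]
bl near bay [471.9 -94.2   3. ]
amber [427.9 129.8  52. ]
pink [423.4 239.9  48. ]
loupe [663.4 249.6  36. ]
cass [661.8 124.6  33. ]
carton [550.  247.4  18. ]
clear [542.2 127.6  40. ]
```

```bash
python3 -m creep '[0.1,-0.4,0.15,4,0,0,0, 0.1,0,0,5,0,0,0, 0.1,0,0,4,0,0,0, 0.1,0,0,2.5,0,0,0, 0.1,0,0,1.5,0,0,0, 0.1,0,0,0.8,0,0,0, 0.1,0,0,0,0,0,0, 0.1,0,0,0,0,0,0, -1,0,0,0,0,0,0, -1,0,0,0,0,0,0, -1,0,0,0,0,0,0, -1,0,0,0,0,0,0, -1,0,0,0,0,0,0]' 30
```

```text
time: 4.95
tcp_pos: [434.8, 134.0, 22.1]
tool_rot: [[-0.998, 0.066, 0.001], [0.066, 0.998, 0.001], [-0.001, 0.001, -1.0]]
wrist_force: [-0.9, -0.1, 6.5]
gripper_width: 0.309
grip_force: 29.5
```

Gripped. Lifting and going above the blue ring.

```bash
python3 -m creep '[-1,0,0,-3,0,0,0, -1,0,0,-4,0,0,0, -1,0,0,-4,0,0,0, -1,-3.5,-3.75,0,0,0,0, -1,-3.5,-3.75,0,0,0,0, -1,-3.5,-3.75,0,0,0,0, -1,-3.5,-3.75,0,0,0,0, -1,-3.5,-3.75,0,0,0,0, -1,-3.5,-3.75,0,0,0,0, -1,0,0,0,0,0,0, -1,0,0,0,0,0,0]'; python3 - <<'E'
from h import *
p,d=cams.snapshot("wrist"); cv2.imwrite("pics/w2.png",p)
E
```

```text
time: 6.32
tcp_pos: [628.2, -104.2, 130.6]
tool_rot: [[-0.998, 0.066, -0.002], [0.066, 0.998, 0.001], [0.002, 0.001, -1.0]]
wrist_force: [0.5, 0.8, -1.2]
gripper_width: 0.312
grip_force: 30.1
```

View pics/w2.png

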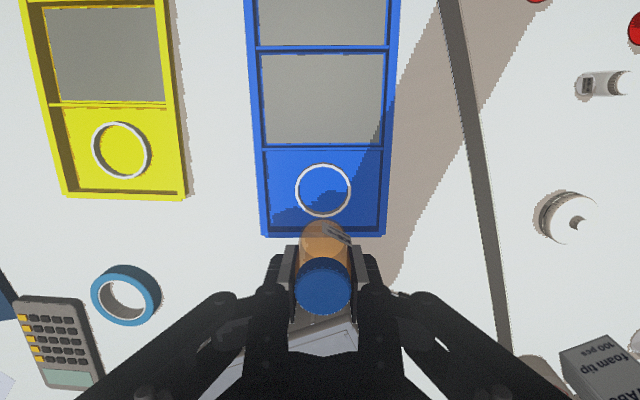

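The amber vial is held upright in the gripper. The blue ring's centre is at (323,190), the yellow ring's at (121,150), the cassette nub at (575,224) and the clear vial's cap at (587,86).

```bash
python3 - <<'E'
from h import *
s=arm.observe(); print(s["tcp_pos"])
for n,uv,z in [("bl ring",(323,190),11),("ye ring",(121,150),11),("cass",(575,224),33),("clear",(587,86),40),("ye mid",(107,53),3),("bl mid",(322,98),3),("bl near corner wall L",(265,237),17),("R",(386,237),17)]: print(n,np.round(w("wrist",uv,z),1))
E
```

```text
[ 628.10909921 -102.99609334  130.55058666]
bl ring [ 623.7 -101.8   11. ]
ye ring [ 574.9 -278.2   11. ]
cass [663.  122.3  33. ]
clear [545.6 101.1  40. ]
ye mid [ 495.  -274.1    3. ]
bl mid [544.3 -97.6   3. ]
bl near corner wall L [ 664.6 -159.2   17. ]
R [671.9 -45.4  17. ]
```

```bash
python3 -m creep '[-1,0.4,0,3,0,0,0, -1,0,0,3,0,0,0, -1,0,0,2.5,0,0,0, -1,0,0,1,0,0,0, -1,0,0,0.6,0,0,0, -1,0,0,0.4,0,0,0, -1,0,0,0,0,0,0, -1,0,0,0,0,0,0]'
```

```text
time: 7.38
tcp_pos: [625.6, -104.5, 27.0]
tool_rot: [[-0.998, 0.066, 0.001], [0.066, 0.998, -0.0], [-0.001, -0.0, -1.0]]
wrist_force: [-0.2, 0.1, -0.1]
gripper_width: 0.311
grip_force: 30.1
```

```bash
python3 -m creep '[-1,0,0,0.2,0,0,0, -1,0,0,0.1,0,0,0, -1,0,0,0,0,0,0]'; python3 - <<'E'
from h import *
print(arm.observe()["wrist_force"])
E
```

```text
time: 7.75
tcp_pos: [625.4, -104.5, 24.2]
tool_rot: [[-0.998, 0.066, 0.001], [0.066, 0.998, 0.0], [-0.0, 0.0, -1.0]]
wrist_force: [-1.4, -0.1, 4.5]
gripper_width: 0.306
grip_force: 30.6
[-1.38452619 -0.1159991   4.51418113]
```

```bash
python3 -m creep '[0.1,0,0,0,0,0,0, 0.1,0,0,0,0,0,0, 0.1,0,0,-2,0,0,0, 0.1,0,0,-4.5,0,0,0, 0.1,0,0,-4.5,0,0,0, 0.1,2.8,4.15,0,0,0,0, 0.1,2.8,4.15,0,0,0,0, 0.1,2.8,4.15,0,0,0,0, 0.1,2.8,4.15,0,0,0,0, 0.1,2.8,4.15,0,0,0,0, 0.1,2.8,4.15,0,0,0,0, 0.1,2.7,4.15,0,0,0,0, 0.1,2.7,4.15,0,0,0,0, 0.1,0,0,0,0,0,0, 0.1,0,0,0,0,0,0]'
```

```text
time: 9.62
tcp_pos: [425.8, 241.2, 134.1]
tool_rot: [[-0.998, 0.066, 0.001], [0.066, 0.998, 0.001], [-0.001, 0.001, -1.0]]
wrist_force: [0.4, -0.2, -0.0]
gripper_width: 0.55
grip_force: 0.0
```

```bash
python3 -m creep '[0.1,0,0,4,0,0,0, 0.1,0,0,4,0,0,0, 0.1,0,0,2,0,0,0, 0.1,0,0,1.2,0,0,0, 0.1,0,0,0.4,0,0,0, 0.1,0,0,0,0,0,0, -1,0,0,0,0,0,0, -1,0,0,0,0,0,0, -1,0,0,0,0,0,0, -1,0,0,0,0,0,0, -1,0,0,0,0,0,0]' 30
```

```text
time: 11.0
tcp_pos: [425.9, 242.0, 18.2]
tool_rot: [[-0.998, 0.065, 0.001], [0.065, 0.998, 0.001], [-0.001, 0.001, -1.0]]
wrist_force: [-1.4, -0.1, 5.5]
gripper_width: 0.26
grip_force: 29.6
```

```bash
python3 -m creep '[-1,0,0,-3,0,0,0, -1,0,0,-4,0,0,0, -1,0,0,-4,0,0,0, -1,-1.6,-4.6,0,0,0,0, -1,-1.6,-4.6,0,0,0,0, -1,-1.6,-4.6,0,0,0,0, -1,-1.6,-4.6,0,0,0,0, -1,-1.6,-4.6,0,0,0,0, -1,-1.7,-4.7,0,0,0,0, -1,-1.7,-4.7,0,0,0,0, -1,-1.7,-4.7,0,0,0,0, -1,-1.7,-4.6,0,0,0,0, -1,-1.7,-4.6,0,0,0,0, -1,-1.7,-4.7,0,0,0,0, -1,0,0,0,0,0,0, -1,0,0,0,0,0,0]'; python3 - <<'E'
from h import *
p,d=cams.snapshot("wrist"); cv2.imwrite("pics/w3.png",p)
E
```

```text
time: 13.0
tcp_pos: [573.0, -278.6, 126.6]
tool_rot: [[-0.998, 0.066, -0.001], [0.066, 0.998, 0.001], [0.001, 0.001, -1.0]]
wrist_force: [0.0, 0.4, -0.1]
gripper_width: 0.257
grip_force: 29.7
```

View pics/w3.png

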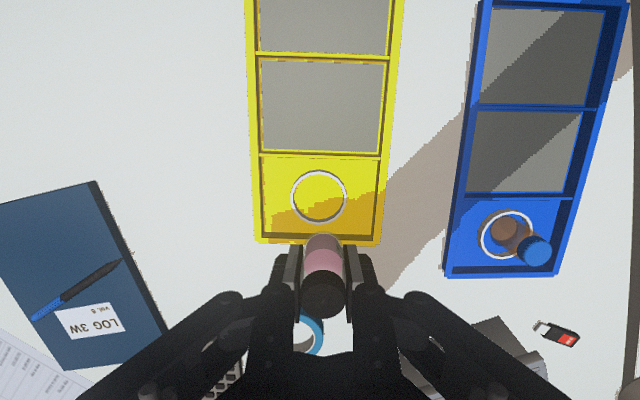

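The amber vial stands inside the blue ring. The yellow ring's centre is at (319,196), the yellow mid bay's at (322,104), and the blue mid bay's at about (525,150).

```bash
python3 - <<'E'
from h import *
print(arm.observe()["tcp_pos"])
for n,uv,z in [("ye ring",(319,196),11),("ye mid",(322,104),3),("bl mid",(526,150),3),("amber cap",(536,250),54)]: print(n,np.round(w("wrist",uv,z),1))
E
```

```text
[ 573.25209005 -277.43568407  126.53577591]
ye ring [ 573.1 -280.1   11. ]
ye mid [ 494.4 -272.3    3. ]
bl mid [544.  -91.1   3. ]
amber cap [ 616.7 -104.3   54. ]
```

```bash
python3 -m creep '[-1,0,-0.2,3,0,0,0, -1,0,0,3,0,0,0, -1,0,0,2.5,0,0,0, -1,0,0,1,0,0,0, -1,0,0,0.5,0,0,0, -1,0,0,0.3,0,0,0, -1,0,0,0.2,0,0,0, -1,0,0,0.1,0,0,0, -1,0,0,0,0,0,0]'
```

```text
time: 14.18
tcp_pos: [573.5, -281.5, 21.6]
tool_rot: [[-0.998, 0.066, 0.0], [0.066, 0.998, -0.0], [-0.0, -0.0, -1.0]]
wrist_force: [-0.1, -0.0, -1.1]
gripper_width: 0.251
grip_force: 29.7
```

```bash
python3 -m creep '[-1,0,0,0.1,0,0,0, -1,0,0,0.1,0,0,0, -1,0,0,0,0,0,0]'
```

```text
time: 14.55
tcp_pos: [573.5, -281.5, 20.3]
tool_rot: [[-0.998, 0.066, 0.0], [0.066, 0.998, 0.0], [-0.0, 0.001, -1.0]]
wrist_force: [-1.3, 0.9, 5.6]
gripper_width: 0.25
grip_force: 30.3
```

```bash
python3 -m creep '[0.1,0,0,0,0,0,0, 0.1,0,0,0,0,0,0, 0.1,0,0,-2,0,0,0, 0.1,0,0,-4.5,0,0,0, 0.1,0,0,-4.5,0,0,0, 0.4,-0.4,4.4,0,0,0,0, 0.4,-0.4,4.4,0,0,0,0, 0.4,-0.4,4.4,0,0,0,0, 0.4,-0.4,4.4,0,0,0,0, 0.4,-0.4,4.4,0,0,0,0, 0.4,-0.4,4.5,0,0,0,0, 0.4,-0.5,4.5,0,0,0,0, 0.4,-0.5,4.5,0,0,0,0, 0.4,-0.5,4.5,0,0,0,0, 0.4,-0.5,4.5,0,0,0,0, 0.4,-0.5,4.5,0,0,0,0, 0.4,-0.5,4.5,0,0,0,0, 0.4,0,0,0,0,0,0, 0.4,0,0,0,0,0,0]'; python3 - <<'E'
from h import *
p,d=cams.snapshot("wrist"); cv2.imwrite("pics/w4.png",p)
E
```

```text
time: 16.92
tcp_pos: [662.4, 248.5, 130.2]
tool_rot: [[-0.998, 0.065, 0.001], [0.065, 0.998, -0.001], [-0.001, -0.001, -1.0]]
wrist_force: [0.5, -1.3, 0.2]
gripper_width: 0.694
grip_force: 0.0
```

View pics/w4.png

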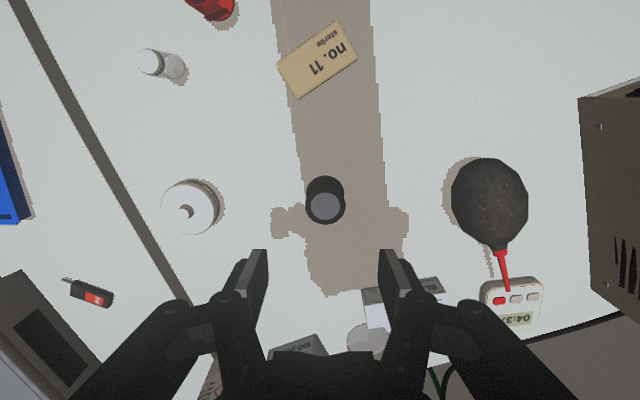

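The loupe's top is at (326,206). The carton's corners are (278,67), (336,21), (357,52) and (300,97), the cassette nub is at (186,211), and the clear vial's cap is at (150,63).

```bash
python3 - <<'E'
from h import *
print(arm.observe()["tcp_pos"])
for n,uv,z in [("loupe",(326,206),36),("cass",(186,211),33),("clear",(150,63),40),("c1",(278,67),18),("c2",(336,21),18),("c3",(357,52),18),("c4",(300,97),18)]: print(n,np.round(w("wrist",uv,z),1))
E
```

```text
[662.6166894  246.99675597 130.12656715]
loupe [664.6 249.9  36. ]
cass [662.4 129.7  33. ]
clear [545.8 131.4  40. ]
c1 [553.8 219.8  18. ]
c2 [524.9 266.5  18. ]
c3 [547.2 281.4  18. ]
c4 [577.2 234.9  18. ]
```

```bash
python3 -m creep '[0.4,-0.2,0.2,4,0,0,0, 0.4,0,0,4,0,0,0, 0.4,0,0,2,0,0,0, 0.4,0,0,1.2,0,0,0, 0.4,0,0,0.6,0,0,0, 0.4,0,0,0,0,0,0, -1,0,0,0,0,0,0, -1,0,0,0,0,0,0, -1,0,0,0,0,0,0, -1,0,0,0,0,0,0, -1,0,0,0,0,0,0, -1,0,0,0,0,0,0]' 30
```

```text
time: 18.48
tcp_pos: [665.5, 251.3, 12.7]
tool_rot: [[-0.998, 0.065, 0.002], [0.065, 0.998, 0.001], [-0.002, 0.001, -1.0]]
wrist_force: [-0.2, 0.4, 5.2]
gripper_width: 0.417
grip_force: 30.3
```

```bash
python3 -m creep '[-1,0,0,-3,0,0,0, -1,0,0,-4,0,0,0, -1,0,0,-4,0,0,0, -1,1.1,-4.4,0,0,0,0, -1,1.1,-4.4,0,0,0,0, -1,1.1,-4.4,0,0,0,0, -1,1.1,-4.4,0,0,0,0, -1,1.1,-4.4,0,0,0,0, -1,1.1,-4.5,0,0,0,0, -1,1.1,-4.5,0,0,0,0, -1,1.1,-4.5,0,0,0,0, -1,1.2,-4.5,0,0,0,0, -1,1.2,-4.5,0,0,0,0, -1,1.2,-4.5,0,0,0,0, -1,1.2,-4.5,0,0,0,0, -1,0,0,0,0,0,0, -1,0,0,0,0,0,0]'
```

```text
time: 20.6
tcp_pos: [493.2, -273.4, 120.7]
tool_rot: [[-0.998, 0.066, -0.001], [0.066, 0.998, 0.001], [0.001, 0.001, -1.0]]
wrist_force: [0.4, -0.2, -0.2]
gripper_width: 0.418
grip_force: 30.1
```

```bash
python3 -m creep '[-1,0,0,4,0,0,0, -1,0,0,3,0,0,0, -1,0,0,1.5,0,0,0, -1,0,0,1,0,0,0, -1,0,0,0.5,0,0,0, -1,0,0,0.3,0,0,0, -1,0,0,0.2,0,0,0, -1,0,0,0,0,0,0]'
```

```text
time: 21.6
tcp_pos: [493.8, -274.3, 16.6]
tool_rot: [[-0.998, 0.066, 0.001], [0.066, 0.998, -0.0], [-0.001, -0.0, -1.0]]
wrist_force: [0.1, -0.3, -0.3]
gripper_width: 0.416
grip_force: 30.1
```

```bash
python3 -m creep '[-1,0,0,0.1,0,0,0, -1,0,0,0.1,0,0,0, -1,0,0,0,0,0,0]'
```

```text
time: 21.98
tcp_pos: [493.7, -274.2, 14.6]
tool_rot: [[-0.998, 0.065, 0.0], [0.065, 0.998, 0.0], [-0.0, 0.0, -1.0]]
wrist_force: [-0.4, 1.2, 2.5]
gripper_width: 0.413
grip_force: 30.3
```

```bash
python3 -m creep '[0.2,0,0,0,0,0,0, 0.2,0,0,0,0,0,0, 0.2,0,0,-2,0,0,0, 0.2,0,0,-4.5,0,0,0, 0.2,0,0,-4.5,0,0,0, 0.4,-0.2,4.4,0,0,0,0, 0.4,-0.2,4.4,0,0,0,0, 0.4,-0.2,4.4,0,0,0,0, 0.4,-0.2,4.4,0,0,0,0, 0.4,-0.2,4.4,0,0,0,0, 0.4,-0.2,4.4,0,0,0,0, 0.4,-0.2,4.4,0,0,0,0, 0.4,-0.2,4.4,0,0,0,0, 0.4,-0.2,4.4,0,0,0,0, 0.4,-0.2,4.4,0,0,0,0, 0.4,-0.2,4.4,0,0,0,0, 0.4,-0.1,4.3,0,0,0,0]'
python3 -m creep '[0.4,0,0,0,0,0,9.2, 0.4,0,0,0,0,0,9.2, 0.4,0,0,0,0,0,9.2, 0.4,0,0,0,0,0,9.2, 0.4,0,0,0,0,0,9.2, 0.4,0,0,0,0,0,9, 0.4,0,0,0,0,0,0, 0.4,0,0,0,0,0,0]'; python3 - <<'E'
from h import *
p,d=cams.snapshot("wrist"); cv2.imwrite("pics/w5.png",p)
E
```

```text
time: 24.1
tcp_pos: [551.7, 251.7, 125.9]
tool_rot: [[-0.998, 0.066, 0.002], [0.066, 0.998, 0.001], [-0.002, 0.001, -1.0]]
wrist_force: [0.1, 0.2, 0.2]
gripper_width: 0.702
grip_force: 0.0
time: 25.1
tcp_pos: [551.2, 250.4, 124.9]
tool_rot: [[-0.521, 0.854, 0.001], [0.854, 0.521, 0.0], [0.0, 0.001, -1.0]]
wrist_force: [0.1, 0.0, -0.8]
gripper_width: 0.7
grip_force: 0.0
```

View pics/w5.png

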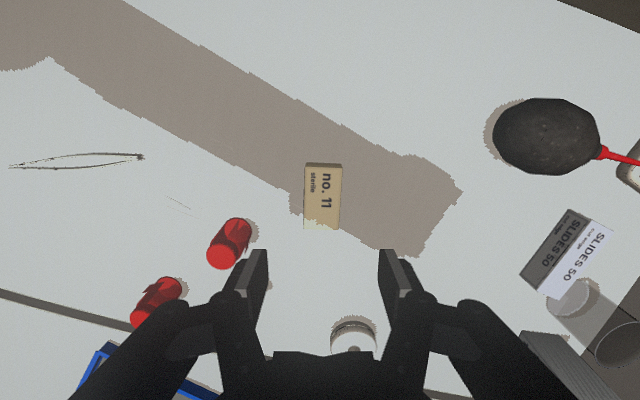

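The carton is centred at (322,197) and aligned with the fingers, and both fingers have clear space.

```bash
python3 - <<'E'
from h import *
s=arm.observe();p=w("wrist",(322,197),18); print(p,(np.array(s["tool_rot"]).T@(p-s["tcp_pos"]))/10)
E
```

```text
[550.03775131 252.55793707  18.        ] [ 0.24092784  0.01143982 10.68180885]
```

```bash
python3 -m creep '[0.2,0.2,0,4,0,0,0, 0.2,0,0,4,0,0,0, 0.2,0,0,2,0,0,0, 0.2,0,0,1.0,0,0,0, 0.2,0,0,0.6,0,0,0, 0.2,0,0,0,0,0,0, -1,0,0,0,0,0,0, -1,0,0,0,0,0,0, -1,0,0,0,0,0,0, -1,0,0,0,0,0,0, -1,0,0,0,0,0,0, -1,0,0,0,0,0,0]' 30
```

```text
time: 26.65
tcp_pos: [551.1, 252.4, 9.5]
tool_rot: [[-0.519, 0.855, 0.002], [0.855, 0.519, 0.001], [0.0, 0.002, -1.0]]
wrist_force: [0.1, 0.5, 6.7]
gripper_width: 0.366
grip_force: 31.0
```

```bash
python3 -m creep '[-1,0,0,-3,0,0,0, -1,0,0,-4,0,0,0, -1,0,0,-4,0,0,0, -1,0,0,0,0,0,-9.2, -1,0,0,0,0,0,-9.2, -1,0,0,0,0,0,-9.2, -1,0,0,0,0,0,-9.2, -1,0,0,0,0,0,-9.2, -1,0,0,0,0,0,-9, -1,0,0,0,0,0,0]'
python3 -m creep '[-1,0.8,-4.4,0,0,0,0, -1,0.8,-4.4,0,0,0,0, -1,0.8,-4.4,0,0,0,0, -1,0.8,-4.4,0,0,0,0, -1,0.8,-4.4,0,0,0,0, -1,0.8,-4.4,0,0,0,0, -1,0.8,-4.4,0,0,0,0, -1,0.9,-4.4,0,0,0,0, -1,0.9,-4.4,0,0,0,0, -1,0.9,-4.4,0,0,0,0, -1,0.9,-4.4,0,0,0,0, -1,0.9,-4.4,0,0,0,0, -1,0,0,0,0,0,0, -1,0,0,0,0,0,0]'; python3 - <<'E'
from h import *
p,d=cams.snapshot("wrist"); cv2.imwrite("pics/w6.png",p)
E
```

```text
time: 27.9
tcp_pos: [549.5, 251.7, 117.8]
tool_rot: [[-0.998, 0.067, -0.001], [0.067, 0.998, 0.0], [0.001, -0.0, -1.0]]
wrist_force: [0.2, -0.2, -0.4]
gripper_width: 0.371
grip_force: 30.3
time: 29.65
tcp_pos: [414.4, -267.9, 118.0]
tool_rot: [[-0.998, 0.068, -0.001], [0.068, 0.998, 0.001], [0.001, 0.001, -1.0]]
wrist_force: [-0.2, 1.2, 0.2]
gripper_width: 0.367
grip_force: 30.3
```

View pics/w6.png

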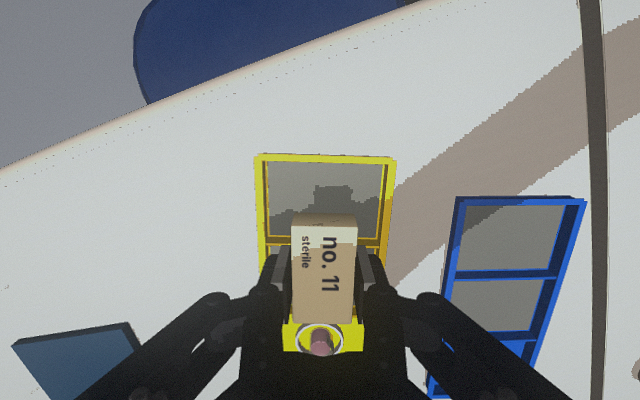

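The carton is held level over the near yellow bay, whose floor is centred at about (323,201), directly below the TCP. The pink vial stands in its ring.

```bash
python3 -m creep '[-1,0,0,4,0,0,0, -1,0,0,3,0,0,0, -1,0,0,1.5,0,0,0, -1,0,0,1,0,0,0, -1,0,0,0.5,0,0,0, -1,0,0,0.3,0,0,0, -1,0,0,0.1,0,0,0, -1,0,0,0.1,0,0,0, -1,0,0,0,0,0,0]'
```

```text
time: 30.82
tcp_pos: [414.8, -268.3, 13.4]
tool_rot: [[-0.998, 0.066, 0.0], [0.066, 0.998, -0.0], [-0.0, -0.0, -1.0]]
wrist_force: [1.0, -0.4, -0.1]
gripper_width: 0.367
grip_force: 30.3
```

```bash
python3 -m creep '[-1,0,0,0.1,0,0,0, -1,0,0,0.1,0,0,0, -1,0,0,0,0,0,0]'
```

```text
time: 31.2
tcp_pos: [414.7, -268.3, 11.4]
tool_rot: [[-0.998, 0.065, 0.0], [0.065, 0.998, 0.0], [-0.0, 0.0, -1.0]]
wrist_force: [-0.9, 0.9, 2.9]
gripper_width: 0.366
grip_force: 30.6
```

```bash
python3 -m creep '[0.2,0,0,0,0,0,0, 0.2,0,0,0,0,0,0, 0.2,0,0,-2,0,0,0, 0.2,0,0,-4.5,0,0,0, 0.2,0,0,-4.5,0,0,0, 0.7,-2.2,4.1,0,0,0,0, 0.7,-2.2,4.1,0,0,0,0, 0.7,-2.2,4.1,0,0,0,0, 0.7,-2.2,4.1,0,0,0,0, 0.7,-2.2,4.1,0,0,0,0, 0.7,-2.2,4.1,0,0,0,0, 0.7,-2.2,4.1,0,0,0,0, 0.7,-2.2,4.1,0,0,0,0, 0.7,-2.2,4.1,0,0,0,0, 0.7,-2.3,4.1,0,0,0,0, 0.7,0,0,0,0,0,0, 0.7,0,0,0,0,0,0]'; python3 - <<'E'
from h import *
p,d=cams.snapshot("wrist"); cv2.imwrite("pics/w7.png",p)
E
```

```text
time: 33.33
tcp_pos: [661.5, 125.9, 120.7]
tool_rot: [[-0.998, 0.065, -0.001], [0.065, 0.998, -0.001], [0.001, -0.001, -1.0]]
wrist_force: [-1.3, 0.2, -0.1]
gripper_width: 0.85
grip_force: 0.0
```

View pics/w7.png

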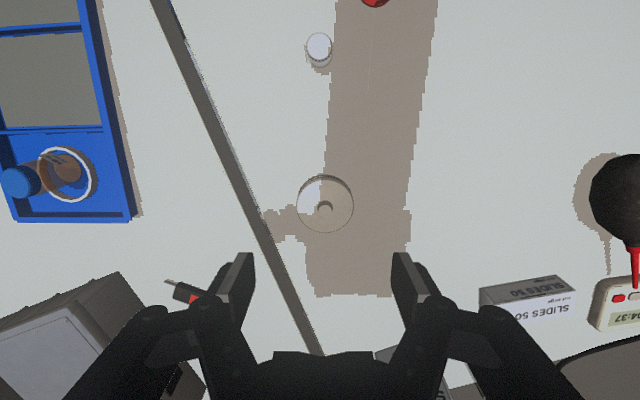

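The cassette is centred at (325,204), between the open fingers, with the clear vial well away at (319,46).

```bash
python3 - <<'E'
from h import *
s=arm.observe()
for p in (w("wrist",(325,204),25),w("wrist",(325,208),33)): print(p,(np.array(s["tool_rot"]).T@(p-s["tcp_pos"]))/10)
E
```

```text
[662.03026608 126.77721934  25.        ] [-0.05870682  0.23732758  9.58813484]
[662.54686958 126.69879598  33.        ] [-0.11001251  0.23175635  8.78809298]
```

```bash
python3 -m creep '[0.7,-0.1,0.1,4,0,0,0, 0.7,0,0,4,0,0,0, 0.7,0,0,2,0,0,0, 0.7,0,0,0.9,0,0,0, 0.7,0,0,0.4,0,0,0, 0.7,0,0,0,0,0,0, -1,0,0,0,0,0,0, -1,0,0,0,0,0,0, -1,0,0,0,0,0,0, -1,0,0,0,0,0,0, -1,0,0,0,0,0,0]' 25
```

```text
time: 34.75
tcp_pos: [664.2, 127.5, 9.6]
tool_rot: [[-0.998, 0.065, 0.002], [0.065, 0.998, 0.001], [-0.002, 0.001, -1.0]]
wrist_force: [-0.8, -0.4, 6.2]
gripper_width: 0.561
grip_force: 25.9
```

```bash
python3 -m creep '[-1,0,0,-3,0,0,0, -1,0,0,-4,0,0,0, -1,0,0,-4,0,0,0, -1,3.0,-3.8,0,0,0,0, -1,3.0,-3.8,0,0,0,0, -1,3.0,-3.8,0,0,0,0, -1,3.1,-3.9,0,0,0,0, -1,3.1,-3.9,0,0,0,0, -1,3.1,-3.9,0,0,0,0, -1,0,0,0,0,0,0, -1,0,0,0,0,0,0]'; python3 - <<'E'
from h import *
p,d=cams.snapshot("wrist"); cv2.imwrite("pics/w8.png",p)
E
```

```text
time: 36.12
tcp_pos: [465.7, -90.8, 118.3]
tool_rot: [[-0.998, 0.066, 0.001], [0.066, 0.998, 0.001], [-0.001, 0.001, -1.0]]
wrist_force: [1.0, 1.6, -0.3]
gripper_width: 0.559
grip_force: 26.1
```

View pics/w8.png

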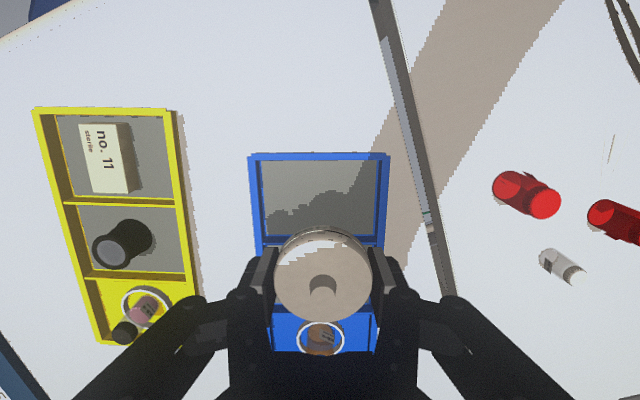

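The cassette is level over the near blue bay, which is centred at about (319,199). The yellow tray holds the carton, the loupe and the pink vial, all upright. Lowering.

```bash
python3 -m creep '[-1,0,-0.1,4,0,0,0, -1,0,0,3,0,0,0, -1,0,0,1.5,0,0,0, -1,0,0,1,0,0,0, -1,0,0,0.5,0,0,0, -1,0,0,0.3,0,0,0, -1,0,0,0.1,0,0,0, -1,0,0,0.1,0,0,0, -1,0,0,0,0,0,0]'
```

```text
time: 37.3
tcp_pos: [465.5, -92.2, 13.5]
tool_rot: [[-0.998, 0.065, 0.001], [0.065, 0.998, 0.0], [-0.0, 0.0, -1.0]]
wrist_force: [-0.4, 0.7, 0.0]
gripper_width: 0.557
grip_force: 26.1
```

```bash
python3 -m creep '[-1,0,0,0.1,0,0,0, -1,0,0,0.1,0,0,0, -1,0,0,0,0,0,0]'
```

```text
time: 37.67
tcp_pos: [465.5, -92.2, 11.5]
tool_rot: [[-0.998, 0.066, 0.0], [0.066, 0.998, 0.0], [-0.0, 0.0, -1.0]]
wrist_force: [-0.3, 0.4, 3.7]
gripper_width: 0.563
grip_force: 26.4
```

```bash
python3 -m creep '[0.4,0,0,0,0,0,0, 0.4,0,0,0,0,0,0, 0.4,0,0,0,0,0,0, 0.4,0,0,-2,0,0,0, 0.4,0,0,-4.5,0,0,0, 0.4,0,0,-4.5,0,0,0, 0.4,0,0,-5,0,0,0, 0.4,0,0,-5,0,0,0, 0.4,0,0,-5,0,0,0, 0.4,0,5,0,0,0,0, 0.4,0,5,0,0,0,0, 0.4,0,5,0,0,0,0, 0.4,0,5,0,0,0,0, 0.4,0,0,0,0,0,0, 0.4,0,0,0,0,0,0]'; python3 - <<'E'
from h import *
p,d=cams.snapshot("top"); q,_=cams.snapshot("scene")
p=cv2.resize(p[100:300,160:480],None,fx=2.2,fy=2.2,interpolation=3)
cv2.imwrite("pics/f.png",np.clip(p*1.6,0,255).astype(np.uint8))
E
```

```text
time: 39.55
tcp_pos: [478.1, 106.5, 270.9]
tool_rot: [[-0.998, 0.066, -0.001], [0.066, 0.998, -0.001], [0.001, -0.001, -1.0]]
wrist_force: [0.3, -0.6, 0.0]
gripper_width: 0.702
grip_force: 0.0
```

View pics/f.png

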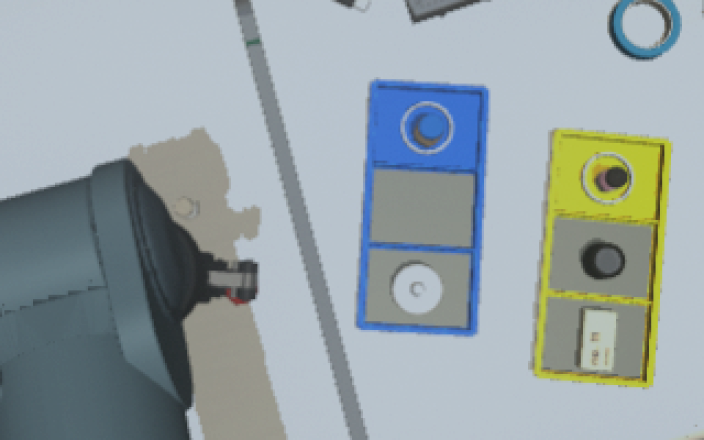

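All five items sit in their bays: the cassette at (417,289), amber at (428,126), pink at (612,178), the loupe at (603,260) and the carton at (599,339). The clear vial is still standing at (186,207).

```bash
python3 - <<'E'
from workcell import arm
print(arm.hand_in())
E
```

```text
the job is handed in; nothing more can be done
None
```

Both kits are made up and the job was handed in at about 40 s of the 112 s limit: the last picture shows all five items in their bays and the clear vial still standing, but the hand-in returned no verdict.

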